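# Stop the glaze-tile vibrator and lift out its cassette

### The arm

A 7-joint arm with a two-finger parallel gripper is mounted at the origin on the work surface. World frame = base frame: x ahead of the robot, y to its left, z up, the work surface at z = 0. Lengths are in m, angles in rad, forces in N, time in s.
With the tool pointing down it reaches from about 0.425 to 1.025 m from the base axis. Payload 9.4 kg.
Tool frame: the origin (TCP) lies at the centre of the arm's flange, where the gripper is bolted on; the fingertips stand 186 mm ahead of it and the grasp point (between the pads) lies 167 mm ahead of it; z points along the fingers, y is the line along which they close (so a half turn about z gives the same grasp; the last joint's range is limited). The gripper opens to 93 mm and grips with 3 to 60 N. Pads are 15 mm wide; open, the fingers measure 128 mm over their backs; the gripper's body (75 mm by 188 mm) begins 65 mm behind the grasp point.
Start: joints at [1.204, 0.599, -0.003, 1.599, 0.002, 0.943, -0.08], TCP at [0.207, -0.695, 0.405] pointing down, gripper open.
Joint ranges: [-2.57, 2.57], [-0.35, 1.97], [-1.29, 1.29], [0.11, 2.56], [-1.05, 4.19], [0.11, 1.86], [-2.63, 2.63]. Speed limits (rad/s): [2.22, 2.22, 3.01, 3.01, 3.14, 3.14, 3.14].

### API

Orientations are given as a rotation vector (axis times angle).
In Python, from workcell import arm, camera gives the robot as it stands.
- The arm moves only by the tool apply_moves, never from a script. Its argument "moves" is a list that holds one entry, the list of rows, each a list of 7 numbers: the shift along the world's x, y, z in units of 30 mm (1.0 is 30 mm), then the turn, a rotation vector about the world's x, y, z in units of 6 degrees (1.0 is 6 degrees), then the finger opening in mm, from 0 to 93. In form: [[[x, y, z, ax, ay, az, fingers], ...]]. A call has 1 to 20 rows; each row shifts and turns the commanded pose from where the row before left it; what a row does not reach is not made up. A row lasts 1/12 s, in which the tool goes at most 41.7 mm and 7.16 degrees, less where a joint would pass 70% of its speed; a pose out of reach is approached as far as the arm can. A call is refused whole if a number of a shift passes 1 or a number of a turn 1, either way. A call with a gripper value outside its range is refused whole. The fingers move at their own pace and stop on an object; "squeeze" is the grip in N (left out, the last holds). Time passes only in rows, so rows that do not move let the fingers close. It gives the time, the measured TCP pose, the force, the opening and the grip force at its end, in the units of the state.
- arm.observe(): the state, without advancing time (a new reading comes with each control period).
- camera(name): name is "scene" or "top"; returns a dict with "pixels" (420x560x3 uint8, blue, green, red), "fx", "fy", "cx", "cy" (pixels), "pose" (4x4, takes a point from camera to world coordinates). Camera axes: x right, y down, z forward; pixel columns grow to the right and rows downward; lengths in m; the calibration is good to about 2 mm. A picture is of the moment at which its call begins. There is no depth.
- arm.close_job(): hands the job in; it is judged then, once.
The state is a dict: "clock": time; "joints": joint angles; "qd": joint speeds; "joint_torque": joint torques, N m; "eef_pos": TCP position; "eef_rot": TCP orientation; "wrist_force": force on the tool from outside, world axes, zero at the start; "ft_torque": the same for the moment, N m; "width": finger opening in m; "grasp_force": force on a finger pad.
Only numpy, scipy, OpenCV 4.12 (cv2) and the standard library are available. Lean on these libraries where they do the work, as an engineer would, in place of code of your own. Each camera call takes 0.05 s, during which the arm holds its last target. There are 200 camera calls.

### The job

Turn the vibrator's speed dial back until its white pointer stands at the red zero mark. Only then pinch the cassette's two orange side catches together and lift the cassette, kept level, about 10 cm straight up out of its nest, leaving the other things on the bench where they stand. Finish still holding it up there, the catches pinched and the dial still at zero.

Things in the scene. Friction and masses are not known exactly. Their poses are not given: they have to be found in the camera images.
- dial (a joint): speed dial on the grey control box: angle (rad) of its white pointer past the red zero mark, clockwise seen from above; 0 = at the mark. It starts between 0.6 and 1.3, so turn it counter-clockwise by this angle. Stays where left (friction 0.03 N m); does not stop at zero (travel -0.6 to 4.2).
- dial_grip (a point): point on the dial's vertical axis, halfway up its upright black grip bar: 46 mm long, 14 mm thick, 28 mm tall, top 12 mm above this point, standing on a 42 mm disc whose top is 16 mm below it. x runs along the bar, the -x end carries the white pointer; pinch across y. Turns with the dial.
- control: grey speed control box, fixed to the bench, 130 x 130 mm, top at 55 mm, with a black 92 mm scale disc up to 57 mm; origin under its centre (the dial's axis), z up; the red zero mark lies towards its -x.
- zero_mark (a point): the red zero mark on the scale disc, 38 mm from the dial's axis towards -x of the control box.
- nest: blue vibrating nest, fixed to the bench, 220 x 150 mm; origin under its centre, x along its length, z up. On its aluminium top (50 mm high) stand steel stops and guides up to 64 mm, and at mid length on either side a steel keeper lip, 40 mm long, 33 to 47 mm from the centre line, top at 67.5 mm, covers the catch hooks.
- nest_seat (a point): centre of the nest's top, 50 mm above the bench, axes as the nest's: the cassette's origin lies here while seated.
- cassette: loose grey cassette, 160 (x) x 60 mm (y), 0.25 to 0.5 kg, axes as the nest's, origin at the centre of its underside. Eight hexagonal tiles fixed in it, tops at 75 mm, none within 29 mm (x) of the middle; there a 30 mm square post, 78 mm tall, has an orange catch on each y side. Their hooks lock it down until both are pressed in; then it lifts straight up, free once 18 mm up.
- catch_left (a joint): inward travel (m) of the catch on the cassette's +y side: 0 = out (locked), 0.007 = fully in. A spring pushes it out with 2.5 N (out) to 6 N (in). It clears the keeper beyond 0.004.
- catch_right (a joint): the same for the catch on the -y side.
- catch_left_pad (a point): place to press on the outer face of the orange +y catch: an upright plate 24 mm wide (x), 6 mm thick, top 84 mm above the cassette's underside; this point is 64 mm above the underside, 30 mm from the centre line. The two outer faces are 60 mm apart when out, 46 mm when fully pinched; the cassette is lifted by them.
- catch_right_pad (a point): the same on the -y catch.
- tile_a: bystander: cream hexagonal test tile (upright tube, 30 mm across, 75 mm tall); origin on its underside
- tile_b: bystander: rust-red hexagonal test tile (upright tube, 30 mm across, 75 mm tall); origin on its underside
- tile_c: bystander: sage-green hexagonal test tile (upright tube, 30 mm across, 75 mm tall); origin on its underside
- glaze_jar: bystander: grey-green glaze sample jar with white lid, 64 mm diameter, 85 mm tall; origin on its underside
- cup: bystander: white plastic cup, 72 mm diameter, 85 mm tall; origin on its underside
- kiln_post: bystander: cream ceramic kiln post, 40 mm diameter, 50 mm tall; origin on its underside
- glaze_brush: bystander: brush 180 mm long lying on the table; origin near its middle

How it is judged:
By the outcome, as a careful person would: the job done as asked, in the order asked, and still so for the second after the job is handed in, while the arm keeps its last pose, push and grip.
It also fails if it takes over 48 s, if anything falls off the work surface, if the arm or the gripper's body presses on something with over 40 N, if the wrist force passes 120 N, or if a joint passes its speed limit or range.

## Working session

There is one attempt and no reset: what is moved stays moved. The work goes in short steps, Python scripts to look and compute and a tool call to move; the robot and the scene stay as the last step left them, time stands still between calls to the robot, and variables do not carry over. Pictures are saved under pics/ and viewed, at most 10 in all, crops included, and the job is handed in when it is done.

Besides the shell and the picture viewer there is one more tool, called after "Call:" in YAML: its name, and indented under it one key for each argument. apply_moves: Moves the arm, as the interface text tells. Its arguments: {"type":"object","properties":{"moves":{"type":"array","items":{"type":"array","items":{"type":"array","items":{"type":"number"}}}},"squeeze":{"type":"number"}},"required":["moves"]}

```bash
mkdir -p pics; ls
python3 - <<'E'
from workcell import arm,camera
import cv2,numpy as np
s=arm.observe(); print({k:np.round(v,3).tolist() for k,v in s.items()})
for n in("scene","top"):
    c=camera(n); cv2.imwrite(f"pics/{n}0.png",c["pixels"]); np.savez(f"{n}0.npz",**c)
    print(n,c["fx"],c["fy"],c["cx"],c["cy"],np.round(c["pose"],3).tolist())
E
```

```text
pics
{'clock': 0.0, 'joints': [1.204, 0.6, -0.003, 1.6, 0.002, 0.943, -0.08], 'qd': [0.001, 0.002, 0.001, 0.0, -0.001, -0.001, 0.0], 'joint_torque': [0.0, -76.505, 1.497, -25.235, -0.052, 0.017, 0.0], 'eef_pos': [0.207, -0.695, 0.404], 'eef_rot': [-3.107, -0.453, 0.001], 'wrist_force': [-0.314, 0.262, 0.218], 'ft_torque': [-0.006, -0.022, 0.054], 'grasp_force': 0.0, 'width': 0.093}
scene 386.214302705077 386.214302705077 280.4770937804233 213.622898497917 [[-0.352, 0.5, -0.791, 1.398], [0.936, 0.194, -0.293, 0.294], [0.007, -0.844, -0.537, 0.645], [0.0, 0.0, 0.0, 1.0]]
top 420.1976042751788 420.1976042751788 281.99427900698095 209.2934511626758 [[-0.028, -0.975, 0.221, 0.382], [-1.0, 0.027, -0.007, -0.031], [0.001, -0.221, -0.975, 1.083], [0.0, 0.0, 0.0, 1.0]]
```

View pics/scene0.png

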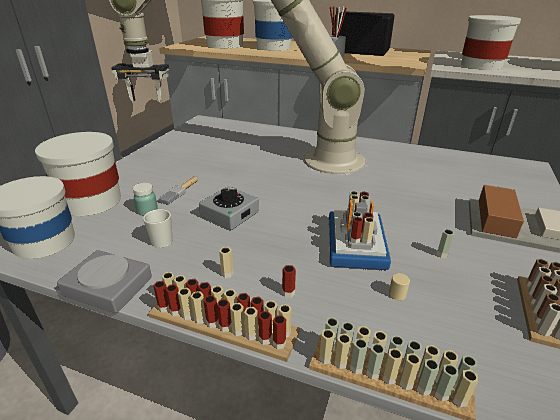

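View pics/top0.png

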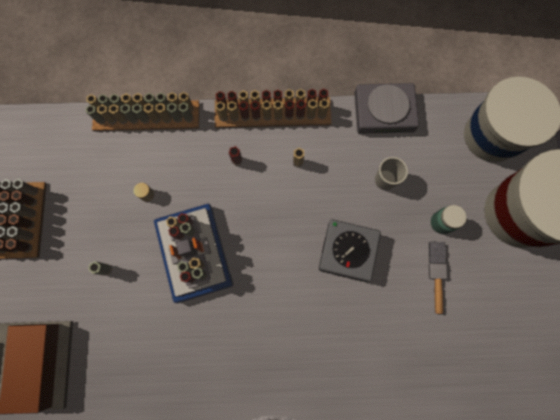

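The scene view shows the control box at about (230,200) and the nest at (358,235). In the top view they are at (351,250) and (193,253), with the orange catches at about (174,251) and (196,243). I'll enlarge both areas.

Run:
```python
import cv2,numpy as np
t=cv2.imread("pics/top0.png"); s=cv2.imread("pics/scene0.png")
f=lambda im,x,y,w,h,k:cv2.resize(im[y:y+h,x:x+w],None,fx=k,fy=k,interpolation=cv2.INTER_CUBIC)
a=np.hstack([f(t,315,215,70,70,5),f(t,150,200,90,70,5)])
b=np.hstack([f(s,195,175,70,60,5),f(s,320,185,90,60,5)])
cv2.imwrite("pics/crop0.png",np.vstack([a,b])[:, :800][:650]); 
im=cv2.imread("pics/crop0.png"); cv2.imwrite("pics/crop0.png",cv2.resize(im,None,fx=.9,fy=.9)); print(im.shape)
```

```text
(650, 800, 3)
```

View pics/crop0.png

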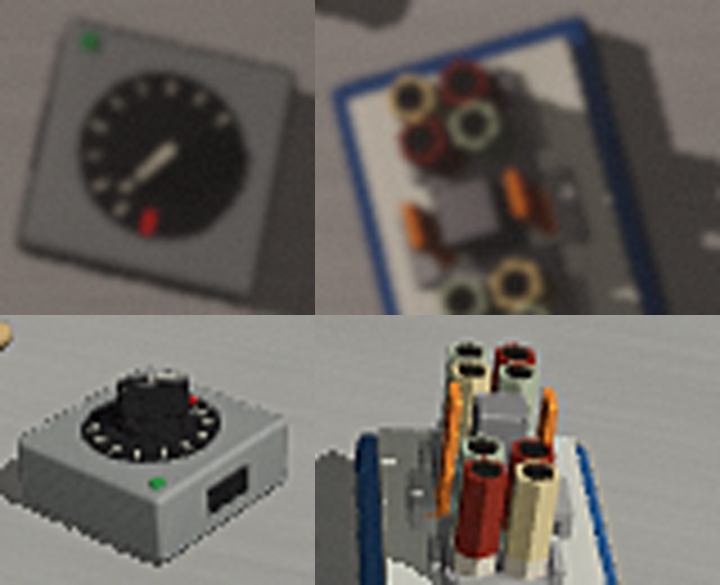

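The crop shows the red mark at top-view px ~(348,264) and the white pointer line from ~(353,248) to (345,255). The two orange catches and the blue rim are also clear. Next I'll measure by masks and rays.

```bash
cat > h.py <<'E'
import cv2,numpy as np
def load(n,k=0):
    return dict(np.load(f"{n}{k}.npz"))
def ray(c,p):
    p=np.atleast_2d(p).astype(float)
    d=np.c_[(p[:,0]-c["cx"])/c["fx"],(p[:,1]-c["cy"])/c["fy"],np.ones(len(p))]@c["pose"][:3,:3].T
    return c["pose"][:3,3],d
def plane(c,p,z):
    o,d=ray(c,p); return o+d*((z-o[2])/d[:,2])[:,None]
def tri(c1,p1,c2,p2):
    o1,d1=ray(c1,p1);o2,d2=ray(c2,p2);d1=d1[0];d2=d2[0]
    st=np.linalg.lstsq(np.c_[d1,-d2],o2-o1,rcond=None)[0]
    a=o1+d1*st[0];b=o2+d2*st[1]; return (a+b)/2,np.linalg.norm(a-b)
def blobs(c,lo,hi,roi,amin=3):
    x,y,w,h=roi; hsv=cv2.cvtColor(c["pixels"],cv2.COLOR_BGR2HSV)[y:y+h,x:x+w]
    m=cv2.inRange(hsv,np.array(lo),np.array(hi))
    n,l,st,ce=cv2.connectedComponentsWithStats(m)
    r=[]
    for i in range(1,n):
        if st[i,4]>=amin:
            ys,xs=np.nonzero(l==i); r.append(np.c_[xs+x,ys+y])
    return sorted(r,key=len,reverse=True)
E
python3 - <<'E'
from h import *
np.set_printoptions(precision=4,suppress=True)
T,S=load("top"),load("scene")
rt=blobs(T,(0,150,90),(8,255,255),(315,215,70,70)); rs=blobs(S,(0,150,60),(8,255,255),(195,175,70,60))
for r in rt[:2]+rs[:2]: print("red",len(r),r.mean(0))
print(tri(T,rt[0].mean(0),S,rs[0].mean(0)), plane(T,rt[0].mean(0),.057))
bt=blobs(T,(0,0,0),(180,255,45),(322,222,58,58))
h=cv2.convexHull(bt[0].astype(np.int32)); e=cv2.fitEllipse(h); print("disc",len(bt[0]),e,plane(T,e[0],.057))
wt=blobs(T,(10,0,95),(40,120,255),(328,228,45,45),3)
for w in wt:
  print("white",len(w),w.mean(0), cv2.fitLine(w.astype(np.float32),cv2.DIST_L2,0,.01,.01).ravel()[:2])
# grey box outline
for n,c,roi in(("T",T,(150,200,90,105)),("S",S,(320,185,90,90))):
  for o in blobs(c,(5,170,90),(17,255,255),roi)[:4]: print("orange",n,len(o),o.mean(0),o.min(0),o.max(0), o[o[:,1]==o[:,1].min()].mean(0))
bl=np.vstack(blobs(T,(105,120,50),(125,255,255),(145,195,100,115),6))
r=cv2.minAreaRect(bl.astype(np.float32)); print("blue",r)
b=cv2.boxPoints(r); 
for z in(.0,.05): 
  p=plane(T,b,z); print(z,p[:,:2].tolist(),p.mean(0),[np.linalg.norm(p[i]-p[i-1]) for i in range(4)])
E
```

```text
red 16 [347.5 264. ]
red 3 [237.6667 193.3333]
(array([ 0.4728, -0.1921,  0.0588]), np.float64(0.002811727370695609)) [[ 0.4735 -0.1937  0.057 ]]
disc 771 ((350.8430480957031, 249.21609497070312), (34.427452087402344, 36.40378189086914), 120.49640655517578) [[ 0.5093 -0.2042  0.057 ]]
white 175 [331.4914 248.92  ] [0.0483 0.9988]
white 23 [349.4348 249.913 ] [ 0.7556 -0.655 ]
white 6 [345.     270.8333] [1. 0.]
white 3 [350.3333 271.6667] [0.7071 0.7071]
orange T 33 [194.1818 242.697 ] [192 238] [196 247] [193.5 238. ]
orange T 18 [171.9444 250.0556] [171 246] [173 254] [171. 246.]
orange S 66 [349.5909 214.8333] [347 200] [352 229] [350.5 200. ]
orange S 24 [371.7917 207.5   ] [371 201] [373 213] [371. 201.]
blue ((191.1986083984375, 252.81654357910156), (86.39962768554688, 55.77897262573242), 76.32869720458984)
0.0 [[0.6147191717235718, 0.29859343047052467], [0.6463915297016196, 0.1565218843115621], [0.42606765057585, 0.10251221666511803], [0.3972790505769075, 0.23884892782728745]] [0.5211 0.1991 0.    ] [np.float64(0.2254985850961461), np.float64(0.14555913742492374), np.float64(0.22684720829736058), np.float64(0.13934303822012753)]
0.05 [[0.6039912054740831, 0.2833952137269413], [0.634201200639382, 0.1478833353387402], [0.4240500231425041, 0.09636737938720163], [0.39659063829384306, 0.22640920917191742]] [0.5147 0.1885 0.05  ] [np.float64(0.2150869591161456), np.float64(0.13883844205473495), np.float64(0.21637331425322565), np.float64(0.13290934997216663)]
```

Run:
```python
from h import *
np.set_printoptions(precision=4,suppress=True)
T,S=load("top"),load("scene")
R=blobs(T,(5,170,90),(17,255,255),(150,200,90,105))[:2]
pr,pl=R[0].mean(0),R[1].mean(0)
print("R",tri(T,pr,S,(350.8,200.5)),plane(T,pr,.134)); print("L",tri(T,pl,S,(372,201.5)),plane(T,pl,.134))
a=plane(T,pr,.134)[0];b=plane(T,pl,.134)[0]; print("mid",(a+b)/2,"yaw",np.degrees(np.arctan2(-(b-a)[0],(b-a)[1])),np.linalg.norm(b-a))
bl=np.vstack(blobs(T,(105,120,50),(125,255,255),(145,195,100,115),6))
for z in(.04,.05):
  p=plane(T,bl,z)[:,:2].astype(np.float32); print("blue",z,cv2.minAreaRect(p))
# box: use rays onto .055 for the outline (gray brightness relative to table)
im=T["pixels"]; k=8; x,y=312,212
g=cv2.resize(im[y:y+78,x:x+76],None,fx=k,fy=k,interpolation=cv2.INTER_CUBIC)
hsv=cv2.cvtColor(g,cv2.COLOR_BGR2HSV)
print("px table",im[240,312],im[217,350],"box",im[228,345],im[270,335],"shadow",im[260,388],im[286,360])
# pointer upsampled
v=hsv[:,:,2]; w=((v>75)&(hsv[:,:,1]<120)).astype(np.uint8)
n,l,st,ce=cv2.connectedComponentsWithStats(w)
for i in range(1,n):
  if 60<st[i,4]<6000:
    ys,xs=np.nonzero(l==i); q=np.c_[(xs+.5)/k-.5+x,(ys+.5)/k-.5+y]
    P=plane(T,q,.093)[:,:2]; m=P.mean(0); ev,V=np.linalg.eigh(np.cov((P-m).T))
    print(st[i,4],q.mean(0),m,"ang",np.degrees(np.arctan2(V[1,1],V[0,1])),np.sqrt(ev)*3.46)
cv2.imwrite("pics/dial0.png",g[:600])
```

```text
R (array([0.5242, 0.1636, 0.1371]), np.float64(0.00035498594623755575)) [[0.5247 0.164  0.134 ]]
L (array([0.5087, 0.2147, 0.1364]), np.float64(0.0025321591483690007)) [[0.5093 0.2141 0.134 ]]
mid [0.517 0.189 0.134] yaw 17.090508208800223 0.05234652366546431
blue 0.04 ((0.5162265300750732, 0.18927493691444397), (0.21252351999282837, 0.1397332102060318), 15.363627433776855)
blue 0.05 ((0.51494300365448, 0.18716688454151154), (0.21048574149608612, 0.13839340209960938), 15.36363697052002)
px table [112 117 125] [107 111 121] box [89 90 96] [86 89 92] shadow [54 56 63] [105 111 118]
84 [352.5253 234.1801] [ 0.5407 -0.2044] ang -177.59650916484065 [0.0023 0.0032]
145 [364.1763 240.9254] [ 0.5237 -0.231 ] ang 119.00814714908718 [0.0031 0.004 ]
175 [336.4625 242.5189] [ 0.5217 -0.165 ] ang 63.00082788254445 [0.0031 0.0048]
2109 [349.2071 250.3271] [ 0.5023 -0.1941] ang 129.19576850893426 [0.0071 0.0252]
233 [336.7653 255.6966] [ 0.4905 -0.1639] ang 104.9112351601892 [0.0037 0.0052]
295 [342.7261 255.8477] [ 0.4897 -0.178 ] ang 118.91105117106231 [0.0041 0.0059]
252 [341.2634 261.0387] [ 0.4776 -0.1738] ang 129.57106563396493 [0.0039 0.0053]
```

View pics/dial0.png

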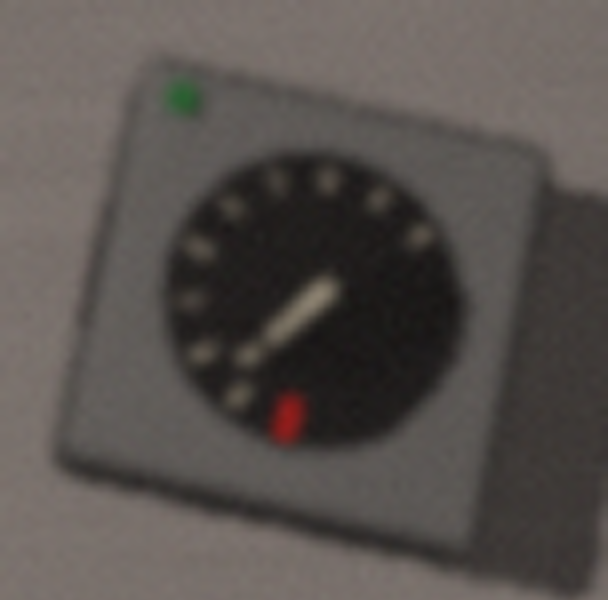

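```bash
cat > box.py <<'E'
from h import *
np.set_printoptions(precision=4,suppress=True)
def edges(T,k=8,x=312,y=212):
    # sub-pixel box edges: strongest gradient along short profiles across hand-read edge lines
    g=cv2.GaussianBlur(cv2.cvtColor(T["pixels"],cv2.COLOR_BGR2GRAY),(0,0),.7).astype(np.float32)
    E={"top":((160,62),(540,148)),"left":((138,80),(62,445)),"right":((548,190),(472,535)),"bottom":((75,460),(460,545))}
    out={}
    for n,(a,b) in E.items():
        a=np.array(a)/k-.5+[x,y];b=np.array(b)/k-.5+[x,y];d=(b-a)/np.linalg.norm(b-a);nn=np.array([-d[1],d[0]]);pts=[]
        s=np.arange(-3,3.01,.1)
        for t in np.linspace(.1,.9,25):
            q=(a+(b-a)*t+s[:,None]*nn).astype(np.float32)
            v=cv2.remap(g,q[:,:1],q[:,1:],cv2.INTER_CUBIC).ravel(); gr=np.abs(np.gradient(v))
            pts.append(q[gr.argmax()])
        P=plane(T,pts,.055)[:,:2].astype(np.float32); l=cv2.fitLine(P,cv2.DIST_HUBER,0,.001,.001).ravel()
        out[n]=l; print(n,np.degrees(np.arctan2(l[1],l[0]))%90-90,l)
    c=[]
    for i,j in(("top","left"),("top","right"),("bottom","left"),("bottom","right")):
        l,m=out[i],out[j]; t=np.linalg.solve(np.c_[l[:2],-m[:2]],m[2:]-l[2:]); c.append(l[2:]+l[:2]*t[0])
    c=np.array(c); print("corners",c.tolist(),"centre",c.mean(0),np.linalg.norm(c[0]-c[1]),np.linalg.norm(c[0]-c[2]))
E
python3 - <<'E'
from box import *
T,S=load("top"),load("scene"); edges(T)
A=np.array([.5093,-.2042])
for z in(.062,.07,.085,.09): 
  d=plane(T,(342.73,255.85),z)[0][:2]-A; m=plane(T,(349.2+ .6,249.7),z)[0][:2]-A
  print(z,"dot",np.linalg.norm(d),np.degrees(np.arctan2(d[1],d[0])),"bar",m,np.degrees(np.arctan2(m[1],m[0])))
# bar top height: dark/white blobs in scene
ws=blobs(S,(0,0,110),(180,90,255),(218,184,24,14),2)
for w in ws: print("Swhite",len(w),w.mean(0),w.min(0),w.max(0),tri(T,(349.2,250.3),S,w.mean(0)))
E
```

```text
top -15.179062 [ 0.2618  0.9651  0.5716 -0.2247]
left -14.950989 [ 0.9661 -0.258   0.5224 -0.1348]
right -15.969475 [ 0.9614 -0.2751  0.4837 -0.2589]
bottom -14.857468 [ 0.2564  0.9666  0.4418 -0.1879]
corners [[0.5909845232963562, -0.15311801433563232], [0.5566149353981018, -0.27980220317840576], [0.460231214761734, -0.11820259690284729], [0.4271869957447052, -0.242763951420784]] centre [ 0.5088 -0.1985] 0.13126367 0.13533482
0.062 dot 0.02701898154594801 126.89407775658428 bar [-0.0017  0.0035] 116.45630189292265
0.07 dot 0.028492476652075396 126.85119750784617 bar [-0.0027  0.0048] 119.41234251858397
0.085 dot 0.03125531715988019 126.78169448420448 bar [-0.0045  0.0073] 121.90882632395328
0.09 dot 0.03217627304621982 126.76117923443068 bar [-0.0052  0.0081] 122.38489034122384
Swhite 152 [230.0658 187.0921] [218 184] [241 194] (array([ 0.5032, -0.1961,  0.0945]), np.float64(0.004808374438598571))
Swhite 2 [239.5 196. ] [239 196] [240 196] (array([ 0.5004, -0.1854,  0.0679]), np.float64(0.02703616121305869))
```

Run:
```python
from box import *
T=load("top")
q=np.array([(183,97),(420,236),(377,198),(327,180),(277,181),(232,208),(199,247),(190,298),(205,352),(238,396),(288,420)])/8-.5+[312,212]
P=plane(T,q[1:],.057)[:,:2]
A=np.c_[2*P,np.ones(len(P))]; 
for n in(9,10):
  s=np.linalg.lstsq(A[:n],(P[:n]**2).sum(1),rcond=None)[0]; c=s[:2]; print(c,np.linalg.norm(P-c,axis=1)); 
  an=np.degrees(np.unwrap(np.arctan2(*(P-c).T[::-1]))); print(an,np.diff(an))
# disc outline subpixel
g=cv2.GaussianBlur(cv2.cvtColor(T["pixels"],cv2.COLOR_BGR2GRAY),(0,0),.7).astype(np.float32)
c0=np.array([350.85,249.2]);s=np.arange(15,22,.1);pts=[]
for a in np.arange(0,360,5):
  a=np.radians(a);qq=(c0+s[:,None]*[np.cos(a),np.sin(a)]).astype(np.float32)
  v=cv2.remap(g,qq[:,:1],qq[:,1:],cv2.INTER_CUBIC).ravel();pts.append(qq[np.gradient(v).argmax()])
P=plane(T,pts,.057)[:,:2];s=np.linalg.lstsq(np.c_[2*P,np.ones(len(P))],(P**2).sum(1),rcond=None)[0];r=np.linalg.norm(P-s[:2],axis=1);print("disc",s[:2],r.mean(),r.std())
```

```text
[ 0.5097 -0.2043] [0.0386 0.0377 0.0377 0.0384 0.0377 0.0387 0.0382 0.0376 0.0381 0.0377]
[-60.6022 -34.2791  -9.4072  14.0071  38.9913  63.1947  87.2859 113.2578
 138.4492 163.8118] [26.3231 24.872  23.4143 24.9842 24.2034 24.0911 25.972  25.1913 25.3626]
[ 0.5098 -0.2042] [0.0386 0.0376 0.0376 0.0383 0.0375 0.0386 0.0382 0.0376 0.0382 0.0378]
[-60.7892 -34.4451  -9.517   13.9699  39.0368  63.3097  87.453  113.4501
 138.6236 163.9387] [26.3441 24.9282 23.4869 25.0668 24.2729 24.1434 25.997  25.1735 25.3151]
disc [ 0.51   -0.2039] 0.04607291123552479 0.0009336499846943047
```

Run:
```python
from box import *
from scipy.spatial.transform import Rotation as R
from workcell import arm
T,S=load("top"),load("scene")
print("red bucket base front S",plane(S,[(85,210),(120,190),(60,212)],0)); print("lid tri",tri(T,(562,195),S,(78,152)),plane(T,(520,195),.2))
print("blue lid",tri(T,(520,115),S,(28,193)))
s=arm.observe(); M=R.from_rotvec(s["eef_rot"]).as_matrix(); print(M, np.degrees(np.arctan2(M[1,1],M[0,1])),s["eef_pos"])
```

```text
red bucket base front S [[ 0.6493 -0.6383  0.    ]
 [ 0.5049 -0.6241  0.    ]
 [ 0.6865 -0.7015  0.    ]]
lid tri (array([ 0.6002, -0.659 ,  0.175 ]), np.float64(0.00888846633809653)) [[ 0.5993 -0.555   0.2   ]]
blue lid (array([ 0.8111, -0.6177,  0.1493]), np.float64(0.004117349297006509))
[[ 0.9583  0.2858 -0.0005]
 [ 0.2858 -0.9583  0.0013]
 [-0.0002 -0.0014 -1.    ]] -73.39110461671083 [ 0.2071 -0.6946  0.404 ]
```

Call:
apply_moves:
  moves:
    - [[0.5,0.82,-0.1,0,0,0.93,93],[0.5,0.82,-0.1,0,0,0.93,93],[0.5,0.82,-0.1,0,0,0.93,93],[0.5,0.82,-0.1,0,0,0.93,93],[0.5,0.82,-0.1,0,0,0.93,93],[0.5,0.82,-0.1,0,0,0.93,93],[0.5,0.82,-0.1,0,0,0.93,93],[0.5,0.82,-0.1,0,0,0.93,93],[0.5,0.82,-0.1,0,0,0.93,93],[0.5,0.82,-0.1,0,0,0.93,93],[0.5,0.82,-0.1,0,0,0.93,93],[0.5,0.82,-0.1,0,0,0.93,93],[0.5,0.82,-0.1,0,0,0.93,93],[0.5,0.82,-0.1,0,0,0.93,93],[0.5,0.82,-0.1,0,0,0.93,93],[0.5,0.82,-0.1,0,0,0.93,93],[0.5,0.82,-0.1,0,0,0.93,93],[0.5,0.82,-0.1,0,0,0.93,93],[0.5,0.82,-0.1,0,0,0.93,93],[0.5,0.82,-0.1,0,0,0.93,93]]
  squeeze: 15

```text
clock: 1.77
eef_pos: [0.5076, -0.2016, 0.3444]
eef_rot: [-1.366, -2.829, 0.0]
wrist_force: [0.7, -0.5, 0.5]
width: 0.0932
grasp_force: 0.0
```

Call:
apply_moves:
  moves:
    - [[0,0,0,0,0,0,93],[0,0,0,0,0,0,93],[0,0,0,0,0,0,93]]

```text
clock: 2.02
eef_pos: [0.5068, -0.2032, 0.3444]
eef_rot: [-1.374, -2.825, 0.001]
wrist_force: [-0.8, -0.5, 0.4]
width: 0.0927
grasp_force: 0.0
```

```bash
cat > st.py <<'E'
import numpy as np
from scipy.spatial.transform import Rotation as R
from workcell import arm
s=arm.observe(); M=R.from_rotvec(s["eef_rot"]).as_matrix()
print("t",s["clock"],"pos",np.round(s["eef_pos"],4),"yline",round(np.degrees(np.arctan2(M[1,1],M[0,1])),2),"z",np.round(M[:,2],4),"grasp pt",np.round(s["eef_pos"]+.167*M[:,2],4),"j",np.round(s["joints"],2),"F",np.round(s["wrist_force"],1),"w",s["width"],s["grasp_force"])
E
python3 st.py
```

```text
t 2.0167 pos [ 0.5068 -0.2032  0.3444] yline 38.13 z [-1.e-03 -2.e-04 -1.e+00] grasp pt [ 0.5067 -0.2033  0.1774] j [ 0.66  0.52 -0.54  2.04  0.41  0.69  0.52] F [-0.8 -0.5  0.4] w 0.09274492446622634 0.0
```

Call:
apply_moves:
  moves:
    - [[0.1,-0.03,-0.6,0,0,0,93],[0,0,-0.6,0,0,0,93],[0,0,-0.6,0,0,0,93],[0,0,-0.5,0,0,0,93],[0,0,-0.3,0,0,0,93],[0,0,-0.3,0,0,0,93],[0,0,0,0,0,0,93],[0,0,0,0,0,0,60]]

```text
clock: 2.68
eef_pos: [0.5101, -0.204, 0.2577]
eef_rot: [-1.373, -2.825, 0.001]
wrist_force: [-0.2, 0.5, -0.0]
width: 0.0893
grasp_force: 0.0
```

Call:
apply_moves:
  moves:
    - [[0,0,0,0,0,0,30],[0,0,0,0,0,0,10],[0,0,0,0,0,0,5],[0,0,0,0,0,0,5],[0,0,0,0,0,0,5],[0,0,0,0,0,0,5],[0,0,0,0,0,0,5],[0,0,0,0,0,0,5],[0,0,0,0,0,0,5],[0,0,0,0,0,0,5],[0,0,0,0,0,0,5],[0,0,0,0,0,0,5]]
  squeeze: 15

```text
clock: 3.68
eef_pos: [0.5108, -0.2032, 0.2578]
eef_rot: [1.371, 2.825, 0.002]
wrist_force: [2.2, 0.2, -0.4]
width: 0.014
grasp_force: 15.0
```

```bash
python3 st.py
```

```text
t 3.6833 pos [ 0.5108 -0.2032  0.2578] yline 38.24 z [ 1.8e-03  8.0e-04 -1.0e+00] grasp pt [ 0.5111 -0.203   0.0908] j [ 0.57  0.64 -0.43  2.1   0.54  0.51  0.41] F [ 2.2  0.2 -0.4] w 0.014019474957893645 14.99767541885376
```

Call:
apply_moves:
  moves:
    - [[0,0,0,0,0,0.5,5],[0,0,0,0,0,0.5,5],[0,0,0,0,0,0.5,5],[0,0,0,0,0,0.5,5],[0,0,0,0,0,0.5,5],[0,0,0,0,0,0.5,5],[0,0,0,0,0,0.5,5],[0,0,0,0,0,0.5,5],[0,0,0,0,0,0.5,5],[0,0,0,0,0,0.5,5],[0,0,0,0,0,0.5,5],[0,0,0,0,0,0.5,5],[0,0,0,0,0,0,5],[0,0,0,0,0,0,5],[0,0,0,0,0,0,5],[0,0,0,0,0,0,5]]

```text
clock: 5.02
eef_pos: [0.5105, -0.2036, 0.2578]
eef_rot: [0.433, 3.111, 0.0]
wrist_force: [3.9, 0.0, -3.0]
width: 0.0139
grasp_force: 15.0
```

```bash
python3 st.py
```

```text
t 5.0167 pos [ 0.5105 -0.2036  0.2578] yline 74.15 z [ 1.e-03  1.e-04 -1.e+00] grasp pt [ 0.5107 -0.2036  0.0908] j [ 0.69  0.67 -0.6   2.09  0.7   0.58  0.87] F [ 3.9  0.  -3. ] w 0.013858180289352033 14.996585994958878
```

Call:
apply_moves:
  moves:
    - [[0,0,0,0,0,0,40],[0,0,0,0,0,0,70],[0,0,0,0,0,0,93],[0,0,0,0,0,0,93],[0,0,0,0,0,0,93],[0,0,0,0,0,0,93],[0,0,0,0,0,0,93],[0,0,0,0,0,0,93],[0,0,0.5,0,0,0,93],[0,0,0.8,0,0,0,93],[0,0,0.8,0,0,0,93],[0,0,0.8,0,0,0,93],[0,0,0.8,0,0,0,93],[0,0,0.8,0,0,0,93],[0,0,0.5,0,0,0,93]]

```text
clock: 6.27
eef_pos: [0.5103, -0.2034, 0.41]
eef_rot: [0.431, 3.11, -0.001]
wrist_force: [-0.2, 0.2, -0.3]
width: 0.0933
grasp_force: 0.0
```

Call:
apply_moves:
  moves:
    - [[0,0.8,0,0,0,0.33,93],[0,0.8,0,0,0,0.33,93],[0,0.8,0,0,0,0.33,93],[0,0.8,0,0,0,0.33,93],[0,0.8,0,0,0,0.33,93],[0,0.8,0,0,0,0.33,93],[0,0.8,0,0,0,0.33,93],[0,0.8,0,0,0,0.33,93],[0,0.8,0,0,0,0.33,93],[0,0.8,0,0,0,0.33,93],[0,0.8,0,0,0,0.33,93],[0,0.8,0,0,0,0.33,93],[0,0.8,0,0,0,0.33,93],[0,0.8,0,0,0,0.33,93],[0,0.8,0,0,0,0.33,93],[0,0.8,0,0,0,0.33,93],[0,0,0,0,0,0,93],[0,0,0,0,0,0,93],[0,0,0,0,0,0,93],[0,0,0,0,0,0,93]]

```text
clock: 7.93
eef_pos: [0.5103, 0.1792, 0.4075]
eef_rot: [0.431, -3.111, 0.001]
wrist_force: [-0.3, -0.9, -0.6]
width: 0.0931
grasp_force: 0.0
```

```bash
python3 st.py
python3 - <<'E'
from workcell import camera
from box import *
for n in("top","scene"):
    c=camera(n); np.savez(f"{n}1.npz",**c); cv2.imwrite(f"pics/{n}1.png",c["pixels"])
T=load("top",1); k=8;x,y=312,212
g=cv2.resize(T["pixels"][y:y+75,x:x+76],None,fx=k,fy=k,interpolation=cv2.INTER_CUBIC); cv2.imwrite("pics/dial1.png",g)
hsv=cv2.cvtColor(g,cv2.COLOR_BGR2HSV); w=((hsv[:,:,2]>75)&(hsv[:,:,1]<120)).astype(np.uint8)
n,l,st,ce=cv2.connectedComponentsWithStats(w)
A=np.array([.5098,-.2041])
for i in range(1,n):
  if 200<st[i,4]<6000:
    ys,xs=np.nonzero(l==i); q=np.c_[(xs+.5)/k-.5+x,(ys+.5)/k-.5+y]
    P=plane(T,q,.091)[:,:2]; m=P.mean(0); ev,V=np.linalg.eigh(np.cov((P-m).T)); d=plane(T,q.mean(0),.065)[0,:2]-A
    print(st[i,4],q.mean(0),m-A,"ang",np.degrees(np.arctan2(V[1,1],V[0,1]))%180,np.sqrt(ev)*3.46,"bearing low",np.degrees(np.arctan2(d[1],d[0])),"high",np.degrees(np.arctan2(*(m-A)[::-1])))
E
```

```text
t 7.9333 pos [0.5103 0.1792 0.4075] yline 105.79 z [-3.e-04 -1.e-03 -1.e+00] grasp pt [0.5102 0.179  0.2405] j [ 0.21  0.52 -0.94  1.98  0.54  0.91  0.84] F [-0.3 -0.9 -0.6] w 0.09305081202091575 0.0
2175 [351.8374 252.2465] [-0.0119  0.0038] ang 163.75999910277696 [0.0074 0.0249] bearing low -175.64691719575507 high 162.49707068023838
228 [336.6859 255.7138] [-0.0191  0.0401] ang 113.02534333562761 [0.0036 0.0052] bearing low 114.02208252378333 high 115.52958455913607
285 [348.4502 260.166 ] [-0.0304  0.013 ] ang 95.89157710751844 [0.0046 0.0055] bearing low 162.55381745545606 high 156.90620247786154
245 [341.2804 261.0441] [-0.032  0.03 ] ang 130.82468297311465 [0.0038 0.0053] bearing low 138.36265373862096 high 136.85935998893854
805 [386.8324 279.3246] [-0.0775 -0.0737] ang 173.18725188646278 [0.0032 0.0219] bearing low -133.51174728435936 high -136.40853741122592
3960 [369.2477 284.1823] [-0.0875 -0.0319] ang 77.81902928994643 [0.0071 0.0481] bearing low -156.66326426027092 high -159.9670114873473
```

View pics/dial1.png

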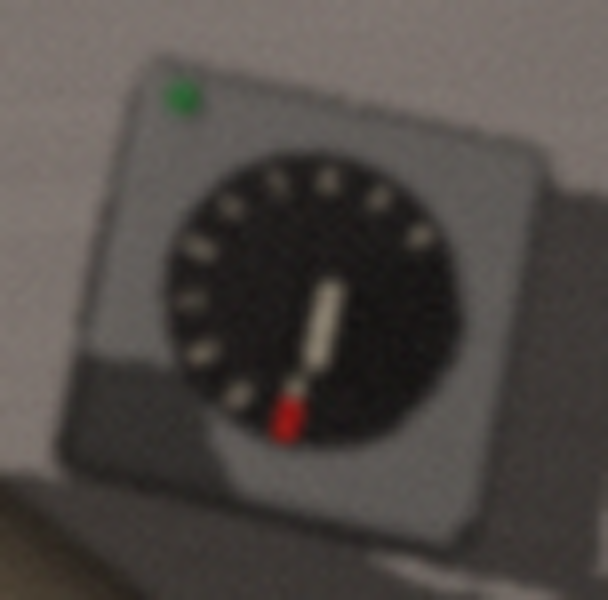

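View pics/scene1.png

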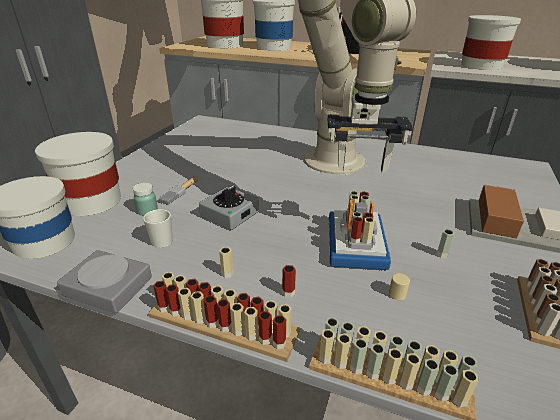

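The dial picture shows the pointer dot at (295,388) in line with the red mark at (288,418). The fitted pointer angle is 163.8° against a mark bearing of 163.8°. In the scene view nothing else has been disturbed. Next is the cassette.

Call:
apply_moves:
  moves:
    - [[0.22,0.35,0,0,0,0,93],[0,0,-0.5,0,0,0,93],[0,0,-0.5,0,0,0,93],[0,0,-0.5,0,0,0,93],[0,0,0,0,0,0,93],[0,0,0,0,0,0,93]]

```text
clock: 8.53
eef_pos: [0.5171, 0.1911, 0.3625]
eef_rot: [0.434, -3.11, -0.0]
wrist_force: [0.6, -0.1, 0.3]
width: 0.0928
grasp_force: 0.0
```

```bash
python3 st.py
```

```text
t 8.5333 pos [0.5171 0.1911 0.3625] yline 105.88 z [-0.0011 -0.     -1.    ] grasp pt [0.5169 0.1911 0.1955] j [ 0.14  0.58 -0.88  2.    0.61  0.84  0.76] F [ 0.6 -0.1  0.3] w 0.0927727346049114 0.0
```

Call:
apply_moves:
  moves:
    - [[0,-0.07,-0.4,0,0,0,93],[0,0,-0.5,0,0,0,93],[0,0,-0.5,0,0,0,93],[0,0,-0.5,0,0,0,93],[0,0,-0.4,0,0,0,93],[0,0,-0.4,0,0,0,93],[0,0,0,0,0,0,93],[0,0,0,0,0,0,80],[0,0,0,0,0,0,72],[0,0,0,0,0,0,66],[0,0,0,0,0,0,63],[0,0,0,0,0,0,63]]
  squeeze: 25

```text
clock: 9.53
eef_pos: [0.5169, 0.1887, 0.2823]
eef_rot: [-0.434, 3.11, 0.0]
wrist_force: [0.8, -0.2, -0.3]
width: 0.0651
grasp_force: 0.0
```

```bash
python3 st.py;python3 - <<'E'
from workcell import camera
from box import *
o=[]
for n,(x,y,w,h) in(("top",(150,195,90,75)),("scene",(315,120,90,130))):
    c=camera(n); np.savez(f"{n}2.npz",**c); o.append(cv2.resize(c["pixels"][y:y+h,x:x+w],(int(w*560/h),560),interpolation=cv2.INTER_CUBIC))
im=np.hstack(o); im=cv2.resize(im,None,fx=min(1,800/im.shape[1]),fy=min(1,800/im.shape[1])); cv2.imwrite("pics/nest2.png",im)
E
```

```text
t 9.5333 pos [0.5169 0.1887 0.2823] yline 105.88 z [ 1.e-03  2.e-04 -1.e+00] grasp pt [0.5171 0.1888 0.1153] j [ 0.06  0.68 -0.77  2.07  0.76  0.69  0.64] F [ 0.8 -0.2 -0.3] w 0.06510363360610666 0.0
```

View pics/nest2.png

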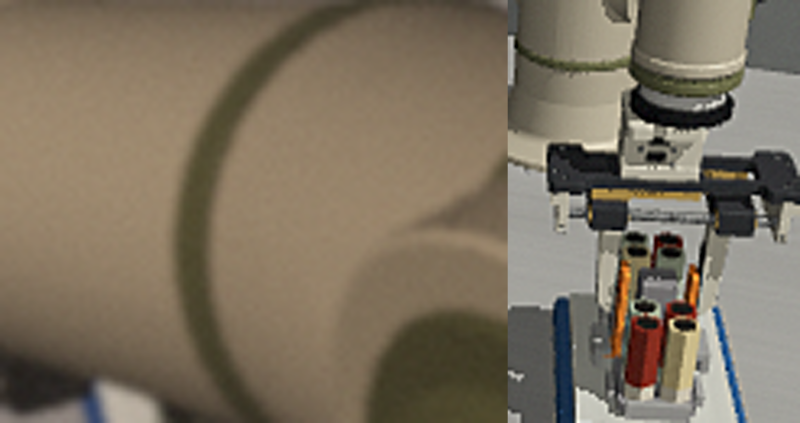

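The top view is blocked by the arm. The scene view shows both fingers just outside the orange catches at (622,300) and (692,285), evenly spaced, so I'll pinch.

Call:
apply_moves:
  moves:
    - [[0,0,0,0,0,0,58],[0,0,0,0,0,0,54],[0,0,0,0,0,0,50],[0,0,0,0,0,0,46],[0,0,0,0,0,0,40],[0,0,0,0,0,0,40],[0,0,0,0,0,0,40],[0,0,0,0,0,0,40],[0,0,0,0,0,0,40],[0,0,0,0,0,0,40]]
  squeeze: 30

```text
clock: 10.47
eef_pos: [0.5167, 0.1891, 0.2823]
eef_rot: [-0.434, 3.111, 0.0]
wrist_force: [-1.8, 1.4, 10.5]
width: 0.0437
grasp_force: 30.1
```

```bash
python3 st.py
```

```text
t 10.4667 pos [0.5167 0.1891 0.2823] yline 105.9 z [ 7.e-04  4.e-04 -1.e+00] grasp pt [0.5168 0.1892 0.1153] j [ 0.06  0.68 -0.77  2.07  0.76  0.69  0.64] F [-1.8  1.4 10.5] w 0.04369177075697118 30.05433976650238
```

Call:
apply_moves:
  moves:
    - [[0,0,0.1,0,0,0,40],[0,0,0.1,0,0,0,40],[0,0,0.1,0,0,0,40],[0,0,0,0,0,0,40],[0,0,0,0,0,0,40]]

```text
clock: 10.88
eef_pos: [0.5168, 0.1885, 0.2907]
eef_rot: [0.434, -3.111, 0.0]
wrist_force: [-0.4, 0.3, -4.3]
width: 0.0436
grasp_force: 30.0
```

```bash
python3 st.py
python3 - <<'E'
from workcell import camera
from box import *
c=camera("scene"); np.savez("scene3.npz",**c); x,y,w,h=315,120,90,130
cv2.imwrite("pics/nest3.png",np.hstack([cv2.resize(k["pixels"][y:y+h,x:x+w],(390,563),interpolation=cv2.INTER_CUBIC) for k in(load("scene",2),c)]))
E
```

```text
t 10.8833 pos [0.5168 0.1885 0.2907] yline 105.87 z [-1.e-04 -1.e-04 -1.e+00] grasp pt [0.5168 0.1885 0.1237] j [ 0.07  0.67 -0.78  2.07  0.74  0.71  0.65] F [-0.4  0.3 -4.3] w 0.04363497271200118 29.95587855577469
```

View pics/nest3.png

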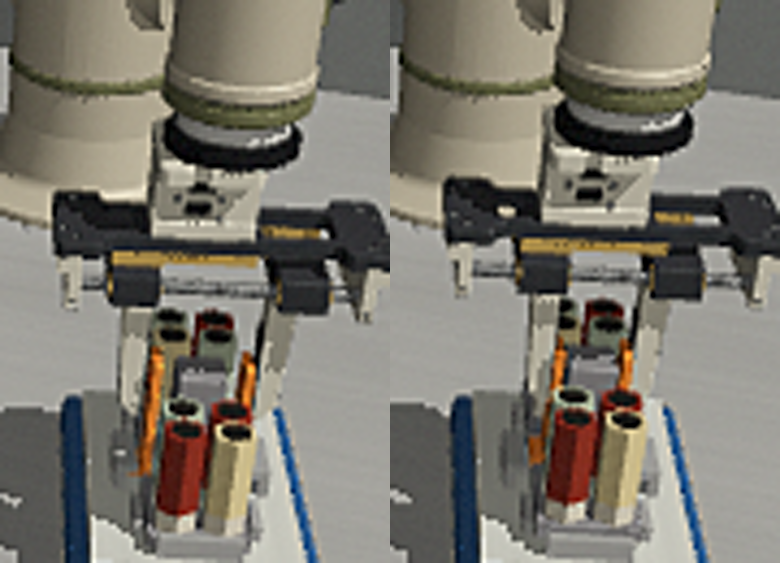

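Both catches have moved in and the cassette has risen about 8 mm; the −4.3 N reading matches its weight. I'll keep lifting.

Call:
apply_moves:
  moves:
    - [[0,0,0.15,0,0,0,40],[0,0,0.2,0,0,0,40],[0,0,0.25,0,0,0,40],[0,0,0.25,0,0,0,40],[0,0,0.25,0,0,0,40],[0,0,0.25,0,0,0,40],[0,0,0.25,0,0,0,40],[0,0,0.25,0,0,0,40],[0,0,0.25,0,0,0,40],[0,0,0.25,0,0,0,40],[0,0,0.25,0,0,0,40],[0,0,0.25,0,0,0,40],[0,0,0.15,0,0,0,40],[0,0,0.06,0,0,0,40],[0,0,0,0,0,0,40],[0,0,0,0,0,0,40],[0,0,0,0,0,0,40]]

```text
clock: 12.35
eef_pos: [0.5167, 0.1886, 0.3822]
eef_rot: [0.434, -3.111, 0.0]
wrist_force: [-0.3, -0.1, -3.3]
width: 0.0436
grasp_force: 30.0
```

```bash
python3 st.py
python3 - <<'E'
from workcell import camera
from box import *
T=camera("top"); S=camera("scene")
im=S["pixels"][90:270,180:420]; cv2.imwrite("pics/end.png",np.vstack([cv2.resize(im,(600,450),interpolation=cv2.INTER_CUBIC),cv2.resize(T["pixels"][215:285,315:385],(150,150)).repeat(4,axis=1)]))
k=8;x,y=312,212
g=cv2.resize(T["pixels"][y:y+75,x:x+76],None,fx=k,fy=k,interpolation=cv2.INTER_CUBIC)
hsv=cv2.cvtColor(g,cv2.COLOR_BGR2HSV); n,l,st,ce=cv2.connectedComponentsWithStats(((hsv[:,:,2]>75)&(hsv[:,:,1]<120)).astype(np.uint8))
for i in range(1,n):
  if 1500<st[i,4]<3000:
    ys,xs=np.nonzero(l==i); P=plane(T,np.c_[(xs+.5)/k-.5+x,(ys+.5)/k-.5+y],.091)[:,:2]; ev,V=np.linalg.eigh(np.cov(P.T)); print(P.mean(0),np.degrees(np.arctan2(V[1,1],V[0,1]))%180)
E
```

```text
t 12.35 pos [0.5167 0.1886 0.3822] yline 105.89 z [-5.e-04 -2.e-04 -1.e+00] grasp pt [0.5166 0.1886 0.2152] j [ 0.17  0.56 -0.9   1.99  0.58  0.87  0.79] F [-0.3 -0.1 -3.3] w 0.04357441675158336 29.95612621307373
[ 0.4977 -0.2003] 163.9798669259904
```

View pics/end.png

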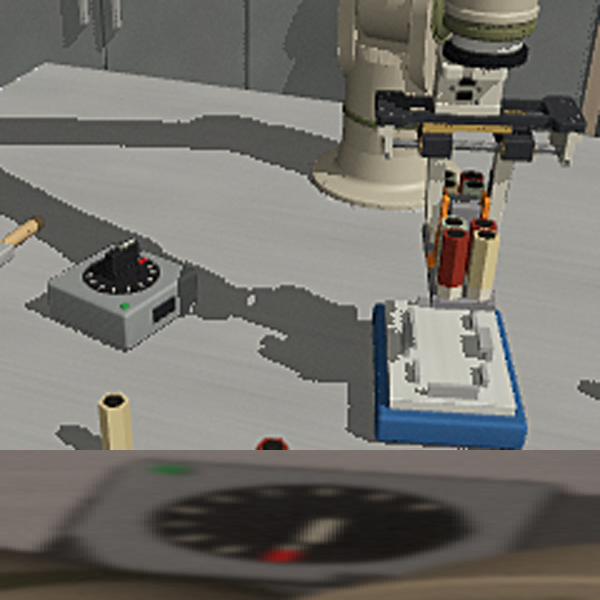

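The cassette hangs level at about (465,250) above the empty nest, with both catches pinched. The dial pointer is still at the red mark (164.0°), so I'll hand in.

```bash
python3 -c "
from workcell import arm
print(arm.close_job())"
```

```text
the job is handed in; nothing more can be done
None
```

The job is handed in: the dial was turned back to within about 1° of the red zero mark, then the cassette was unlocked and is held level about 10 cm above its nest with both catches pinched, at 12.4 s of the 48 s allowed; the judge's result was not returned.

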